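# Reset the ratchet tilt stand to its second step

### The arm

A 6-joint arm with a two-finger parallel gripper is mounted at the origin on the work surface. World frame = base frame: x ahead of the robot, y to its left, z up, the work surface at z = 0. Lengths are in mm, angles in rad, forces in N, time in s.
With the tool pointing down it reaches from about 325 to 900 mm from the base axis. Payload 6.1 kg.
Tool frame: the origin (TCP) lies on the centre line of the jaws, within the pads' length; the fingertips stand 14 mm ahead of it and the grasp point (between the pads) lies 5 mm behind it; z points along the fingers, y is the direction in which the jaws open and shut (so a half turn about z gives the same grasp; the last joint's range is limited). The gripper opens to 85 mm and grips with 20 to 120 N. Pads are 22 mm wide; open, the fingers measure 114 mm over their backs; the gripper's body (76 mm by 85 mm) begins 54 mm behind the grasp point. The pads swing forward as they close: fully open they stand 13 mm farther back than shut.
Start: joints at [-1.378, 0.22, 1.526, -0, 1.395, -0.126], TCP at [195.885, -593.502, 245.3] pointing down, gripper open.
Joint ranges: [-2.98, 2.98], [-0.91, 2.08], [0.09, 2.57], [-1.24, 4.39], [0.2, 2.65], [-2.68, 2.68]. Speed limits (rad/s): [2.57, 2.57, 3.01, 3.14, 3.14, 3.14].

### API

Orientations are given as a unit quaternion [w, x, y, z].
In Python, from bench import get_state, camera, sign_off gives the robot as it stands.
- The arm moves only by the shell command python3 -m pendant 'ROWS' [OPENING] [FORCE]. ROWS is JSON, a list of rows, each an object with "delta_pos": the shift along the world's x, y, z in mm, a list of three; "yaw": the turn about the world's z in degrees. In form: [{"delta_pos": [tx, ty, tz], "yaw": yaw}, ...]. A call has exactly 5 rows; each row is the pose to reach, as a shift and turn from the pose commanded when the call began; what a row does not reach only later rows make up. A row lasts 1/8 s, in which the tool goes at most 62.5 mm and 10.7 degrees, less where a joint would pass 70% of its speed; a pose out of reach is approached as far as the arm can. A call with a gripper value outside its range is refused whole. OPENING is the opening, from -1 (shut) to 1 (fully open), so that 0 is half open, set as the call begins (- or left out, the last holds). The fingers move at their own pace and stop on an object; FORCE is the grip in N (left out, the last holds). Time passes only in rows, so rows that repeat a pose let the fingers close, or fill a call up. It gives the time, the measured TCP pose, the force and the opening at its end, in the units of the state.
- get_state(): the state, without advancing time (a new reading comes with each control period).
- camera(name): name is "scene" or "top" or "wrist"; returns a dict with "pixels" (400x640x3 uint8, red, green, blue), "z_map" (400x640 float32, mm along the optical axis (not along the pixel's ray), 0 where there is no reading), "fov_y" (degrees; the focal length in pixels is half the picture's height over the tangent of half this angle, whatever the lens; pixels are square), "cx", "cy" (the principal point, pixels), "R" (3x3) and "t" (3): a world point X has camera coordinates R X + t; the wrist camera has in their place "mount" (4x4, takes a point from camera to tool coordinates, whose origin is the TCP and whose axes are the flange's). Camera axes: x right, y down, z forward; pixel columns grow to the right and rows downward; lengths in mm; the calibration is good to about 2 mm. The wrist camera is an equidistant fisheye: a pixel r from the principal point sees the ray r / f radians off the axis. A picture is of the moment at which its call begins: read the wrist's pose just before it.
- sign_off(): hands the job in, once; it reports no verdict.
The state is a dict: "clock": time; "joint_pos": joint angles; "joint_velocities": joint speeds; "joint_torque": joint torques, N m; "position": TCP position; "orientation": TCP orientation; "ft_force": force on the tool from outside, world axes, zero at the start; "moment": the same for the moment, N m; "finger_gap": finger opening in mm.
Only numpy, scipy, OpenCV 4.12 (cv2) and the standard library are available. Lean on these libraries where they do the work, as an engineer would, in place of code of your own. Each camera call takes 0.05 s, during which the arm holds its last target.

### The job

The tilt stand on the packing bench is propped too steep. Take its board by the handle bar, lift it past the top step until the ratchet lets go, lower it by hand all the way down flat so that the ratchet sets itself again (do not let the board drop), then raise it to the second step up from flat and leave it resting there on the ratchet. Do not shift the things that lie around the stand.

Things in the scene. Friction and masses are not known exactly. Their poses are not given: they have to be found in the camera images.
- stand: Tilt stand screwed to the bench, presents a tote at a slant: dark steel base plate 6 mm thick, low cheek on the right, 150 mm high post with the ratchet on the left (seen from the robot). Origin on the bench under the middle of the hinge line; x level from the hinge towards the handle, y along the hinge, z up. Plate spans x -100 to 270, y -173 to 197 mm.
- hinge (a point): Middle of the board's hinge line, 50 mm above the bench, straight above the stand's origin. The line runs along the stand's y. The board: plywood 228 x 290 x 12 mm with an aluminium stop lip on its low edge, about 0.75 kg (0.65 to 0.9).
- handle (a point): Middle of the handle bar: steel round bar 14 mm thick, 116 mm long, parallel to the hinge line, held by two 12 mm legs beyond the board's free edge (33 mm clear gap: a finger fits). Bar centre 275 mm from the hinge line, in the board's plane: at board angle q at stand x = 275 cos q, height 50 + 275 sin q mm. The bar can turn between the fingers, so the gripper may stay upright.
- board (a joint): Board's angle above level, rad: 0 = flat on its buffers, end stop 1.34 (77 degrees). About 3 to 4 N up at the bar carries it near flat, less when steep. It falls if let go where no step holds it. It starts resting on the third step or higher. Going up, the pawl drops into a step by itself at about 2 degrees (0.035 rad) above the angle where the board then rests.
- ratchet (a point): Hub of the toothed quadrant on the board's left side, on the hinge line. Five steps, 9 to 13 degrees apart. The quadrant is bolted on in slots, so the steps lie elsewhere on every stand: the first holds the board somewhere between 7 and 16.5 degrees, the second 19 to 28.7, the third 29.5 to 39.3, the fourth 39 to 49, the top one 48.5 to 59.
- pawl_pivot (a point): Pivot of the weighted pawl over the quadrant (works by itself, leave it alone). Above the top step a pin throws the pawl over, from 65 degrees on, surely by 74 (1.29 rad); then no step holds and the board comes down freely. Between 9 and 2 degrees on the way down another pin throws it back; after that the steps hold again.
- carton: bystander: closed brown carton 130 x 180 x 55 mm lying left of the stand; origin at the centre of its underside
- scanner: bystander: black hand scanner lying on the bench, 180 mm long, 62 mm wide, 49 mm high; origin on its underside near its middle, x along its length
- tape_gun: bystander: hand tape dispenser with a roll of tape standing on edge, 195 mm long, 60 mm wide, 93 mm high; origin on the bench under it
- tray: bystander: open white plastic tray 200 x 150 x 70 mm right of the stand; origin at the centre of its underside

How it is judged:
By the outcome, as a careful person would: the job done as asked, in the order asked, and still so for the second after the job is handed in, with the robot touching nothing.
It also fails if it takes over 54 s, if anything falls off the work surface, if the arm or the gripper's body presses on something with over 40 N, if the wrist force passes 120 N, or if a joint passes its speed limit or range.

## Working session

There is one attempt and no reset: what is moved stays moved. The work goes in short steps, Python scripts to look and compute and a shell command to move; the robot and the scene stay as the last step left them, time stands still between calls to the robot, and variables do not carry over. Pictures are saved under pics/ and viewed, and the job is handed in when it is done.

```bash
mkdir -p pics; ls; cat > h.py <<'E'
import numpy as np, cv2
from bench import get_state, camera
def save(c,n): cv2.imwrite('pics/'+n,cv2.cvtColor(c['pixels'],cv2.COLOR_RGB2BGR))
def foc(c): return c['pixels'].shape[0]/2/np.tan(np.radians(c['fov_y'])/2)
def cloud(c):
    f=foc(c); z=c['z_map'].astype(float); v,u=np.mgrid[:z.shape[0],:z.shape[1]]
    P=np.stack([(u-c['cx'])/f*z,(v-c['cy'])/f*z,z],-1)
    return (P-np.array(c['t']))@np.array(c['R'])
E
python3 - <<'E'
from h import *
import pickle
s=get_state();print(s)
for n in ['scene','top']:
    c=camera(n);save(c,n+'0.png');pickle.dump(c,open(n+'0.pkl','wb'));print(n,c['fov_y'],c['R'],c['t'])
E
```

```text
pics
{'clock': 0.0, 'joint_pos': array([-1.37805695e+00,  2.21211822e-01,  1.52760642e+00, -1.35826898e-05,
        1.39467160e+00, -1.26110249e-01]), 'joint_velocities': array([ 0.00107256,  0.00187755,  0.00114094, -0.00101499,  0.0002059 ,
       -0.0011982 ]), 'joint_torque': array([ 5.19694422e-04, -4.96897137e+01, -3.89394379e+01, -1.97228719e-04,
        1.09011951e-02,  1.27500186e-05]), 'position': array([ 195.79840713, -592.94259941,  244.21054292]), 'orientation': array([-9.47846319e-04,  9.87318124e-01,  1.58751449e-01, -3.82776369e-05]), 'ft_force': array([ 0.22568698, -0.11550659,  0.77310257]), 'moment': array([ 0.00975947, -0.00774082, -0.04530923]), 'finger_gap': 85.22615538475634}
scene 45.30619164436298 [[ 0.76713227  0.64134817  0.01343938]
 [ 0.50393811 -0.58954484 -0.6312553 ]
 [-0.39693131  0.49102893 -0.77545865]] [-405.24796024 -172.8416379  1788.32532261]
top 42.207822183620415 [[ 0.02204968 -0.99967434  0.01284591]
 [-0.98708604 -0.02380763 -0.15841194]
 [ 0.15866619 -0.00918709 -0.98728954]] [ -10.28290015  478.97770329 1648.33278888]
```

View pics/scene0.png

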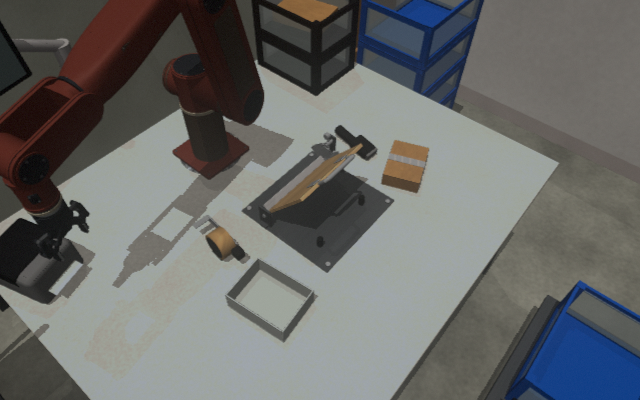

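View pics/top0.png

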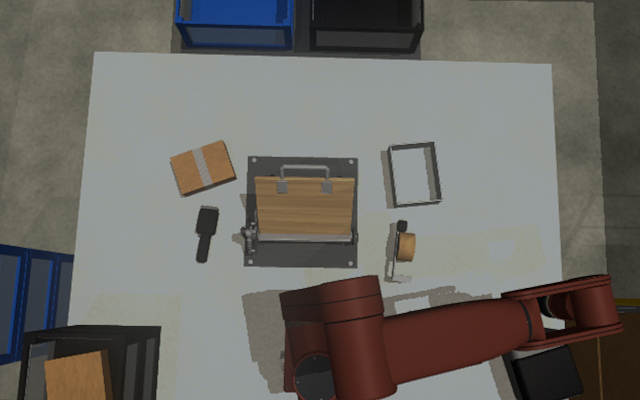

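The top view shows the stand's plate at about (247–358, 156–268), and the handle bar beyond the board at about (282–328, 166). The tape gun is at (400, 248), the tray at (415, 175), the carton at (203, 167) and the scanner at (206, 235). Next I'll measure the stand pose and board angle.

```bash
python3 - <<'E'
from h import *
import pickle
c=pickle.load(open('top0.pkl','rb'));W=cloud(c);im=c['pixels']
# plate: dark pixels near z=6
cv=cv2.cvtColor(im,cv2.COLOR_RGB2HSV)
reg=np.zeros(im.shape[:2],bool);reg[150:275,235:365]=1
m=(cv[...,2]<95)&reg&(W[...,2]<25)&(W[...,2]>-10)
m=cv2.morphologyEx(m.astype(np.uint8),cv2.MORPH_OPEN,np.ones((3,3)))
n,l,st,_=cv2.connectedComponentsWithStats(m);print(st[1:])
pts=np.argwhere(m)[:,::-1].astype(np.float32)
f=foc(c);R=np.array(c['R']);t=np.array(c['t'])
def ray(uv,z):
    d=np.c_[(uv[:,0]-c['cx'])/f,(uv[:,1]-c['cy'])/f,np.ones(len(uv))]@R
    o=-R.T@t; return o+d*((z-o[2])/d[:,2])[:,None]
P=ray(pts,6)[:,:2].astype(np.float32)
print('plate',cv2.minAreaRect(P),cv2.boxPoints(cv2.minAreaRect(P)))
# board plane
mb=(cv[...,1]>60)&(cv[...,2]>80)&reg&(W[...,2]>40)
B=W[mb];B=B[np.abs(B[:,2]-np.median(B[:,2]))<150];cen=B.mean(0);print(len(B),cen)
u,s,vt=np.linalg.svd(B-cen,full_matrices=False);nrm=vt[2]*np.sign(vt[2,2]);print('n',nrm,'q deg',np.degrees(np.arccos(nrm[2])),'rms',s[2]/len(B)**.5,'dir',np.degrees(np.arctan2(-nrm[1],-nrm[0])))
# handle bar
for v in range(160,190,1):
    print(v,[tuple(np.round(W[v,u]).astype(int)) for u in (290,305,318)])
big=cv2.resize(im[145:280,160:460],None,fx=2.6,fy=2.6,interpolation=cv2.INTER_CUBIC);cv2.imwrite('pics/zoom.png',big[...,::-1])
E
```

```text
[[ 246  156  112   67 1925]
 [ 285  170   41    7  286]
 [ 353  188    4   22   76]
 [ 351  211    6   18   89]
 [ 244  241  113   27 2633]
 [ 252  246    3    3    9]]
plate ((473.905517578125, 62.55651092529297), (368.10113525390625, 369.0085144042969), 0.40719249844551086) [[ 288.5484    245.74808 ]
 [ 291.17084  -123.25108 ]
 [ 659.26263  -120.635056]
 [ 656.6402    248.3641  ]]
5171 [464.61672716  49.55165028 154.87997134]
n [-0.77824927 -0.00525083  0.62793352] q deg 51.10217442014728 rms 6.582376988127284 dir 0.38656774507336783
160 [(np.int64(645), np.int64(105), np.int64(10)), (np.int64(646), np.int64(55), np.int64(11)), (np.int64(649), np.int64(11), np.int64(5))]
161 [(np.int64(644), np.int64(105), np.int64(1)), (np.int64(643), np.int64(55), np.int64(7)), (np.int64(646), np.int64(11), np.int64(3))]
162 [(np.int64(639), np.int64(105), np.int64(5)), (np.int64(640), np.int64(55), np.int64(6)), (np.int64(642), np.int64(11), np.int64(3))]
163 [(np.int64(636), np.int64(105), np.int64(4)), (np.int64(637), np.int64(55), np.int64(4)), (np.int64(639), np.int64(11), np.int64(2))]
164 
[... 2975 characters left out ...]
(515), np.int64(91), np.int64(225)), (np.int64(517), np.int64(48), np.int64(220)), (np.int64(517), np.int64(10), np.int64(224))]
186 [(np.int64(514), np.int64(92), np.int64(217)), (np.int64(516), np.int64(48), np.int64(213)), (np.int64(516), np.int64(10), np.int64(216))]
187 [(np.int64(512), np.int64(92), np.int64(211)), (np.int64(511), np.int64(48), np.int64(220)), (np.int64(514), np.int64(10), np.int64(213))]
188 [(np.int64(508), np.int64(92), np.int64(215)), (np.int64(510), np.int64(48), np.int64(212)), (np.int64(510), np.int64(10), np.int64(217))]
189 [(np.int64(506), np.int64(92), np.int64(212)), (np.int64(508), np.int64(48), np.int64(207)), (np.int64(508), np.int64(10), np.int64(210))]
```

View pics/zoom.png

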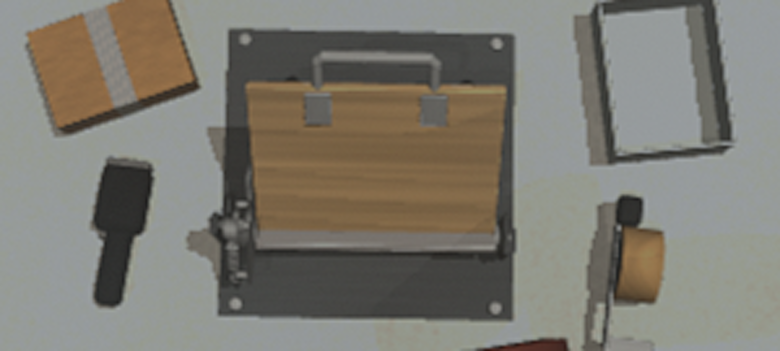

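The stand origin is at about (389, 50), turned about 0.4°. The bar centre is at about (559, 51, 264), so q ≈ 51°, which should be the top step. I'll move over the bar now.

```bash
python3 -m pendant '[{"delta_pos":[0,0,50],"yaw":0},{"delta_pos":[15,20,100],"yaw":8},{"delta_pos":[40,60,140],"yaw":16},{"delta_pos":[65,105,155],"yaw":25},{"delta_pos":[90,150,155],"yaw":34}]' 0.3 30
python3 -m pendant '[{"delta_pos":[25,45,0],"yaw":8},{"delta_pos":[50,90,0],"yaw":16},{"delta_pos":[75,135,0],"yaw":24},{"delta_pos":[100,180,0],"yaw":31},{"delta_pos":[125,225,0],"yaw":36}]'
python3 -m pendant '[{"delta_pos":[35,60,0],"yaw":2},{"delta_pos":[70,120,0],"yaw":2},{"delta_pos":[105,185,0],"yaw":2},{"delta_pos":[148,270,0],"yaw":2},{"delta_pos":[148,270,0],"yaw":2}]'
python3 - <<'E'
from h import *
import pickle
s=get_state();print(s['clock'],s['position'],s['orientation'],s['finger_gap'],s['ft_force'])
c=camera('wrist');save(c,'w1.png');pickle.dump((s,c),open('w1.pkl','wb'));print(c['mount'],c['fov_y'])
E
```

```text
clock: 0.72
position: [286.7, -442.6, 402.0]
orientation: [0.001, 0.897, 0.443, 0.0]
ft_force: [0.8, -0.1, 0.5]
finger_gap: 55.6
clock: 1.35
position: [411.3, -216.9, 400.0]
orientation: [-0.0, 0.717, 0.697, -0.0]
ft_force: [-0.4, 0.9, -1.7]
finger_gap: 55.9
clock: 1.98
position: [559.4, 53.7, 399.8]
orientation: [-0.0, 0.705, 0.709, -0.0]
ft_force: [0.5, 0.4, 0.1]
finger_gap: 55.3
1.975 [559.37000349  53.69025144 399.84109151] [-1.48835281e-04  7.05276820e-01  7.08931969e-01 -2.20514495e-04] 55.28586816313744 [0.51698998 0.4026898  0.08528058]
[[ 2.89691209e-04 -9.46902565e-01 -3.21520525e-01  8.32010088e+01]
 [ 9.99999206e-01  6.68512921e-04 -1.06781867e-03  1.03949958e+00]
 [ 1.22606087e-03 -3.21519961e-01  9.46902007e-01 -1.28792866e+02]
 [ 0.00000000e+00  0.00000000e+00  0.00000000e+00  1.00000000e+00]] 65.70646984690485
```

View pics/w1.png

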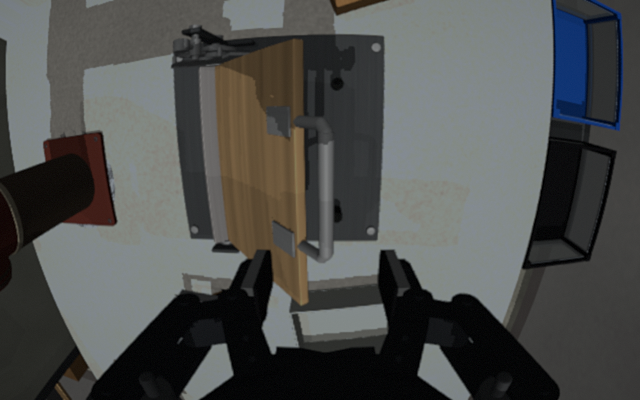

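The wrist view shows the bar running vertically at column ~325, rows 130–255, between and ahead of the fingers (column 258–395). I'll locate it by depth.

```bash
cat >> h.py <<'E'
from scipy.spatial.transform import Rotation as Ro
def wcloud(s,c):
    f=foc(c);z=c['z_map'].astype(float);v,u=np.mgrid[:400,:640]
    x=u-c['cx'];y=v-c['cy'];r=np.hypot(x,y)+1e-9;th=r/f
    k=np.tan(th)/r*z
    P=np.stack([x*k,y*k,z],-1);M=np.array(c['mount']);P=P@M[:3,:3].T+M[:3,3]
    q=s['orientation'];return Ro.from_quat([q[1],q[2],q[3],q[0]]).apply(P.reshape(-1,3)).reshape(400,640,3)+s['position']
E
python3 - <<'E'
from h import *
import pickle
s,c=pickle.load(open('w1.pkl','rb'));W=wcloud(s,c)
for v in (150,170,190,210,230):
    row=W[v,300:345]; k=np.where((row[:,2]>225))[0]; 
    for i in range(305,345,2): pass
    idx=[i for i in range(312,340) if W[v,i,2]>200]
    print(v,idx[0],idx[-1],W[v,idx].mean(0).round(1),W[v,idx,2].max().round(1),W[v,idx[0]].round(),W[v,idx[-1]].round())
for uv in ((325,120),(325,262)): print(W[uv[1],uv[0]].round())
E
```

```text
150 318 333 [560.   95.9 286.6] 528.6 [554.  93. 269.] [567.  93. 269.]
170 318 333 [560.3  75.7 270.2] 272.6 [554.  75. 267.] [567.  75. 266.]
190 318 333 [560.4  57.8 270.2] 271.9 [554.  57. 268.] [567.  57. 267.]
210 318 333 [560.5  39.1 270.2] 273.4 [554.  38. 267.] [567.  38. 267.]
230 318 333 [560.7  19.5 270.1] 273.3 [554.  17. 266.] [568.  18. 267.]
[560. 118. 263.]
[ 561. -172.    2.]
```

```bash
python3 -m pendant '[{"delta_pos":[1,-1,-40],"yaw":0},{"delta_pos":[1,-1,-80],"yaw":0},{"delta_pos":[1,-1,-115],"yaw":0},{"delta_pos":[1,-1,-132],"yaw":0},{"delta_pos":[1,-1,-140],"yaw":0}]'
python3 -m pendant '[{"delta_pos":[0,0,0],"yaw":0},{"delta_pos":[0,0,0],"yaw":0},{"delta_pos":[0,0,0],"yaw":0},{"delta_pos":[0,0,0],"yaw":0},{"delta_pos":[0,0,0],"yaw":0}]' -1 40
python3 - <<'E'
from h import *
s=get_state();print(s['clock'],s['position'],s['orientation'],s['finger_gap'],s['ft_force'])
c=camera('wrist');save(c,'w2.png')
E
```

```text
clock: 2.65
position: [559.7, 50.4, 259.6]
orientation: [-0.0, 0.705, 0.709, -0.0]
ft_force: [0.3, 0.4, 0.0]
finger_gap: 55.8
clock: 3.28
position: [560.8, 50.4, 261.6]
orientation: [0.001, 0.705, 0.709, 0.001]
ft_force: [2.0, -0.4, 5.4]
finger_gap: 12.6
3.275 [560.78786013  50.42851389 261.61185733] [0.00109758 0.70547222 0.70873604 0.00098296] 12.552647081844606 [ 1.97402434 -0.37166495  5.43754765]
```

View pics/w2.png

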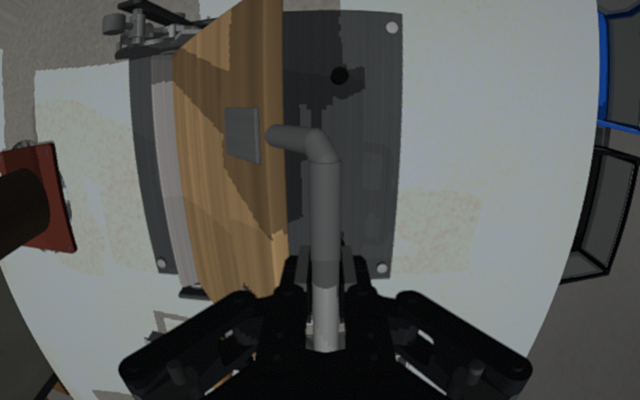

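```bash
python3 - <<'E'
import numpy as np
for q in [51.4,54,57,60,63,66,69,72,74,75,75.5]+list(range(74,-1,-2)):
    a=np.radians(q);x=275*np.cos(a);z=275*np.sin(a);print(q,round(x-71.2,1),round(z-265.6,1),'|',round(x-171.5,1),round(z-215,1))
E
```

```text
51.4 100.4 -50.7 | 0.1 -0.1
54 90.4 -43.1 | -9.9 7.5
57 78.6 -35.0 | -21.7 15.6
60 66.3 -27.4 | -34.0 23.2
63 53.6 -20.6 | -46.7 30.0
66 40.7 -14.4 | -59.6 36.2
69 27.4 -8.9 | -72.9 41.7
72 13.8 -4.1 | -86.5 46.5
74 4.6 -1.3 | -95.7 49.3
75 -0.0 0.0 | -100.3 50.6
75.5 -2.3 0.6 | -102.6 51.2
74 4.6 -1.3 | -95.7 49.3
72 13.8 -4.1 | -86.5 46.5
70 22.9 -7.2 | -77.4 43.4
68 31.8 -10.6 | -68.5 40.0
66 40.7 -14.4 | -59.6 36.2
64 49.4 -18.4 | -50.9 32.2
62 57.9 -22.8 | -42.4 27.8
60 66.3 -27.4 | -34.0 23.2
58 74.5 -32.4 | -25.8 18.2
56 82.6 -37.6 | -17.7 13.0
54 90.4 -43.1 | -9.9 7.5
52 98.1 -48.9 | -2.2 1.7
50 105.6 -54.9 | 5.3 -4.3
48 112.8 -61.2 | 12.5 -10.6
46 119.8 -67.8 | 19.5 -17.2
44 126.6 -74.6 | 26.3 -24.0
42 133.2 -81.6 | 32.9 -31.0
40 139.5 -88.8 | 39.2 -38.2
38 145.5 -96.3 | 45.2 -45.7
36 151.3 -104.0 | 51.0 -53.4
34 156.8 -111.8 | 56.5 -61.2
32 162.0 -119.9 | 61.7 -69.3
30 167.0 -128.1 | 66.7 -77.5
28 171.6 -136.5 | 71.3 -85.9
26 176.0 -145.0 | 75.7 -94.4
24 180.0 -153.7 | 79.7 -103.1
22 183.8 -162.6 | 83.5 -112.0
20 187.2 -171.5 | 86.9 -120.9
18 190.3 -180.6 | 90.0 -130.0
16 193.1 -189.8 | 92.8 -139.2
14 195.6 -199.1 | 95.3 -148.5
12 197.8 -208.4 | 97.5 -157.8
10 199.6 -217.8 | 99.3 -167.2
8 201.1 -227.3 | 100.8 -176.7
6 202.3 -236.9 | 102.0 -186.3
4 203.1 -246.4 | 102.8 -195.8
2 203.6 -256.0 | 103.3 -205.4
0 203.8 -265.6 | 103.5 -215.0
```

```bash
python3 -m pendant '[{"delta_pos":[-5,0,4],"yaw":0},{"delta_pos":[-12,0,9],"yaw":0},{"delta_pos":[-20,0,14],"yaw":0},{"delta_pos":[-28,0,19],"yaw":0},{"delta_pos":[-34,0,23],"yaw":0}]'
python3 -m pendant '[{"delta_pos":[-9,0,5],"yaw":0},{"delta_pos":[-17,0,9],"yaw":0},{"delta_pos":[-26,0,13],"yaw":0},{"delta_pos":[-34,0,17],"yaw":0},{"delta_pos":[-39,0,19],"yaw":0}]'
python3 - <<'E'
from h import *
import pickle
c=camera('scene');save(c,'s2.png');c=camera('top');save(c,'t2.png')
E
```

```text
clock: 3.95
position: [527.8, 50.2, 285.3]
orientation: [0.003, 0.706, 0.709, 0.002]
ft_force: [6.1, -1.8, 2.7]
finger_gap: 12.3
clock: 4.58
position: [488.9, 49.9, 304.8]
orientation: [0.003, 0.706, 0.709, 0.002]
ft_force: [6.0, -2.0, 7.6]
finger_gap: 12.5
```

View pics/s2.png

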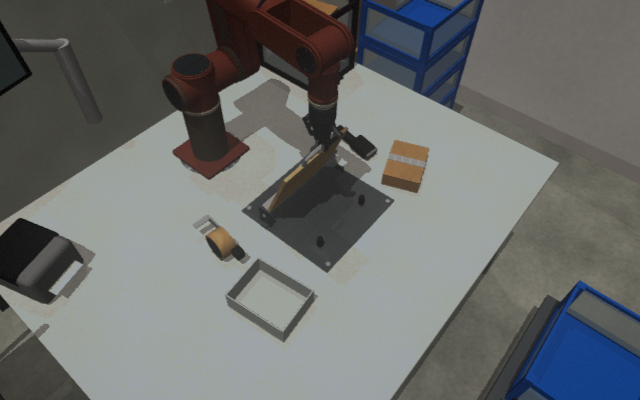

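```bash
python3 -m pendant '[{"delta_pos":[-8,0,4],"yaw":0},{"delta_pos":[-15,0,6.5],"yaw":0},{"delta_pos":[-22,0,8.5],"yaw":0},{"delta_pos":[-28,0,10],"yaw":0},{"delta_pos":[-29,0,10.5],"yaw":0}]'
python3 - <<'E'
from h import *
s=get_state();print(s['clock'],s['position'],s['orientation'],s['finger_gap'],s['ft_force'])
c=camera('scene');save(c,'s3.png')
im=c['pixels'][120:280,220:440];cv2.imwrite('pics/s3z.png',cv2.resize(im,None,fx=3.5,fy=3.5,interpolation=cv2.INTER_CUBIC)[...,::-1])
W=cloud(c);hsv=cv2.cvtColor(c['pixels'],cv2.COLOR_RGB2HSV)
m=(hsv[...,1]>60)&(hsv[...,2]>60)&(W[...,2]>70)&(W[...,2]<300)&(W[...,1]>-100)&(W[...,1]<200)&(W[...,0]>380)&(W[...,0]<600)
B=W[m];print(len(B))
cen=np.median(B,0)
for _ in range(4):
    u,sv,vt=np.linalg.svd(B-B.mean(0),full_matrices=False);n=vt[2];d=(B-B.mean(0))@n;B=B[abs(d)<max(3,d.std()*1.5)]
print(n,np.degrees(np.arccos(abs(n[2]))),len(B),d.std())
E
```

```text
clock: 5.3
position: [459.3, 49.8, 314.8]
orientation: [0.003, 0.706, 0.709, 0.001]
ft_force: [4.4, -2.7, 6.2]
finger_gap: 12.2
5.3 [459.26347312  49.75833458 314.79121312] [0.00264224 0.70559664 0.70860724 0.00147417] 12.220157794695227 [ 4.42008341 -2.70601137  6.24923317]
1169
[-0.96616024 -0.00656077  0.25785915] 75.05693027917822 983 0.9865888679161867
```

View pics/s3z.png

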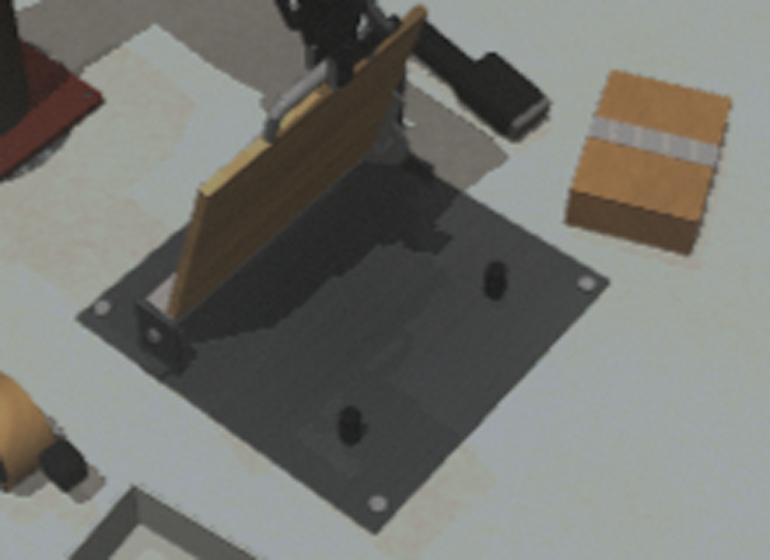

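```bash
python3 -m pendant '[{"delta_pos":[-2.5,0,1],"yaw":0},{"delta_pos":[-2.5,0,1],"yaw":0},{"delta_pos":[5.5,0,-1],"yaw":0},{"delta_pos":[15,0,-3.5],"yaw":0},{"delta_pos":[24,0,-7],"yaw":0}]'
python3 -m pendant '[{"delta_pos":[9,0,-3.5],"yaw":0},{"delta_pos":[18,0,-7],"yaw":0},{"delta_pos":[26.5,0,-11],"yaw":0},{"delta_pos":[35,0,-15.5],"yaw":0},{"delta_pos":[43.5,0,-20],"yaw":0}]'
python3 -m pendant '[{"delta_pos":[8,0,-5],"yaw":0},{"delta_pos":[16,0,-10],"yaw":0},{"delta_pos":[24,0,-15.5],"yaw":0},{"delta_pos":[32,0,-21.5],"yaw":0},{"delta_pos":[39,0,-27.5],"yaw":0}]'
```

```text
clock: 5.98
position: [482.9, 49.9, 307.2]
orientation: [0.001, 0.706, 0.709, 0.001]
ft_force: [1.6, -2.8, 8.4]
finger_gap: 12.3
clock: 6.6
position: [525.9, 50.3, 285.8]
orientation: [0.0, 0.706, 0.709, 0.0]
ft_force: [0.8, -1.8, 1.9]
finger_gap: 12.2
clock: 7.22
position: [564.6, 50.6, 257.4]
orientation: [-0.0, 0.705, 0.709, -0.0]
ft_force: [3.2, -1.8, 2.0]
finger_gap: 12.5
```

```bash
python3 -m pendant '[{"delta_pos":[7,0,-6],"yaw":0},{"delta_pos":[14,0,-13],"yaw":0},{"delta_pos":[21,0,-20],"yaw":0},{"delta_pos":[28,0,-27],"yaw":0},{"delta_pos":[34,0,-34],"yaw":0}]'
python3 -m pendant '[{"delta_pos":[6,0,-7.5],"yaw":0},{"delta_pos":[12,0,-15],"yaw":0},{"delta_pos":[17,0,-23],"yaw":0},{"delta_pos":[22.5,0,-31],"yaw":0},{"delta_pos":[27.5,0,-39.5],"yaw":0}]'
python3 -m pendant '[{"delta_pos":[4.5,0,-8.5],"yaw":0},{"delta_pos":[9,0,-17],"yaw":0},{"delta_pos":[13,0,-25.5],"yaw":0},{"delta_pos":[17,0,-34.5],"yaw":0},{"delta_pos":[20,0,-43.5],"yaw":0}]'
```

```text
clock: 7.85
position: [598.6, 50.8, 223.5]
orientation: [-0.0, 0.705, 0.709, -0.0]
ft_force: [-1.5, 1.0, -0.3]
finger_gap: 12.4
clock: 8.48
position: [626.3, 50.9, 184.3]
orientation: [-0.0, 0.705, 0.709, 0.0]
ft_force: [2.5, 5.0, -0.2]
finger_gap: 12.5
clock: 9.1
position: [646.3, 50.9, 140.6]
orientation: [-0.0, 0.705, 0.709, 0.0]
ft_force: [2.0, 5.9, -0.8]
finger_gap: 12.0
```

```bash
python3 -m pendant '[{"delta_pos":[3,0.5,-9],"yaw":0},{"delta_pos":[6,1,-18.5],"yaw":0},{"delta_pos":[8.5,1,-27.5],"yaw":0},{"delta_pos":[10.5,1,-37],"yaw":0},{"delta_pos":[12.5,1,-46.5],"yaw":0}]'
python3 - <<'E'
from h import *
c=camera('scene');save(c,'s4.png')
im=c['pixels'][120:280,220:440];cv2.imwrite('pics/s4z.png',cv2.resize(im,None,fx=3.5,fy=3.5,interpolation=cv2.INTER_CUBIC)[...,::-1])
E
```

```text
clock: 9.72
position: [658.5, 51.1, 94.2]
orientation: [0.0, 0.706, 0.709, -0.0]
ft_force: [1.5, 0.6, -1.3]
finger_gap: 12.5
```

View pics/s4z.png

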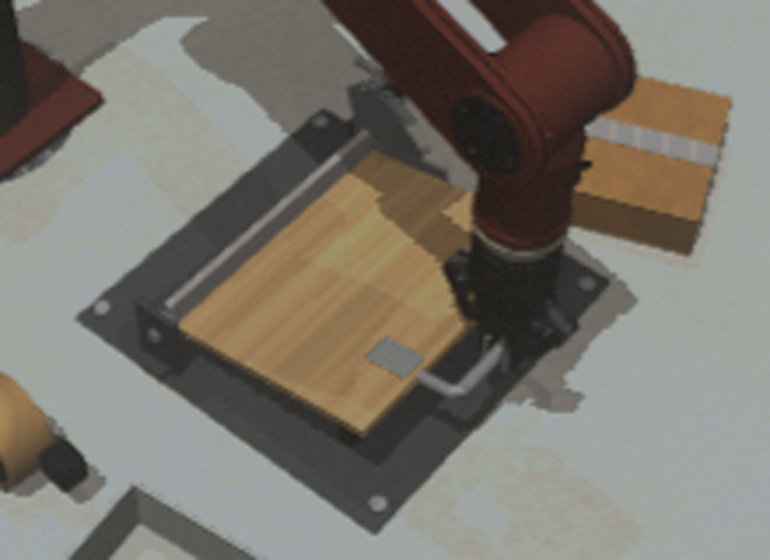

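The board is following in the grip, at about 10° now. Lowering the last part slowly.

```bash
python3 -m pendant '[{"delta_pos":[1.5,0,-9],"yaw":0},{"delta_pos":[2.5,0,-18],"yaw":0},{"delta_pos":[3.5,0,-27],"yaw":0},{"delta_pos":[4,0,-35],"yaw":0},{"delta_pos":[4,0,-40],"yaw":0}]'
python3 -m pendant '[{"delta_pos":[0,0,-3],"yaw":0},{"delta_pos":[0,0,-5],"yaw":0},{"delta_pos":[0,0,-7],"yaw":0},{"delta_pos":[0,0,-8.5],"yaw":0},{"delta_pos":[0,0,-8.5],"yaw":0}]'
```

```text
clock: 10.4
position: [662.6, 51.2, 54.2]
orientation: [0.0, 0.706, 0.709, 0.0]
ft_force: [3.1, -2.5, -2.1]
finger_gap: 12.8
clock: 11.02
position: [662.7, 51.2, 46.4]
orientation: [0.0, 0.705, 0.709, 0.0]
ft_force: [4.4, -3.3, -3.2]
finger_gap: 12.8
```

```bash
python3 -m pendant '[{"delta_pos":[0,0,-1],"yaw":0},{"delta_pos":[0,0,-1.5],"yaw":0},{"delta_pos":[0,0,-2],"yaw":0},{"delta_pos":[0,0,-2],"yaw":0},{"delta_pos":[0,0,-2],"yaw":0}]'
python3 - <<'E'
from h import *
c=camera('wrist');save(c,'w5.png')
c=camera('top');save(c,'t5.png')
im=c['pixels'][145:280,160:460];cv2.imwrite('pics/t5z.png',cv2.resize(im,None,fx=2.6,fy=2.6,interpolation=cv2.INTER_CUBIC)[...,::-1])
W=cloud(c);h=cv2.cvtColor(c['pixels'],cv2.COLOR_RGB2HSV)
m=(h[...,1]>60)&(h[...,2]>60)&(W[...,2]>20)&(W[...,2]<90)&(W[...,1]>-80)&(W[...,1]<170)&(W[...,0]>410)&(W[...,0]<620);B=W[m]
for _ in range(4):
    n=np.linalg.svd(B-B.mean(0),full_matrices=False)[2][2];d=(B-B.mean(0))@n;B=B[abs(d)<6]
print(len(B),n,B.mean(0),'tilt',np.degrees(np.arctan2(-n[0],n[2])))
E
```

```text
clock: 11.65
position: [662.7, 51.2, 46.1]
orientation: [0.0, 0.705, 0.709, 0.0]
ft_force: [-1.6, -4.2, 8.6]
finger_gap: 12.8
1387 [-5.64756635e-05 -1.45513522e-03  9.99998940e-01] [513.48033778 -21.19106204  56.69195304] tilt 0.0032358205931699914
```

View pics/t5z.png

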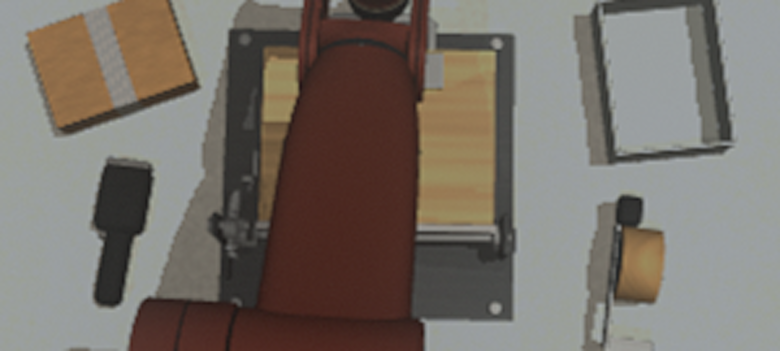

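The board is flat: tilt 0.0°, with the buffers pushing back at 8.6 N. The ratchet should have reset. With the top step at ~51.4° and steps 9–13° apart, the second rests at 19–24.4° and the third at 29.5° or more. I'll raise to ~28.5° and ease down.

```bash
python3 -m pendant '[{"delta_pos":[0,0,5],"yaw":0},{"delta_pos":[-0.5,0,14],"yaw":0},{"delta_pos":[-1,0,24],"yaw":0},{"delta_pos":[-2,0,34],"yaw":0},{"delta_pos":[-3,0,42],"yaw":0}]'
python3 -m pendant '[{"delta_pos":[-1.5,0,9.5],"yaw":0},{"delta_pos":[-3.5,0,19],"yaw":0},{"delta_pos":[-6,0,28],"yaw":0},{"delta_pos":[-8.5,0,37],"yaw":0},{"delta_pos":[-11.5,0,47],"yaw":0}]'
python3 -m pendant '[{"delta_pos":[-3,-0.5,9],"yaw":0},{"delta_pos":[-6,-0.5,18],"yaw":0},{"delta_pos":[-10,-0.5,27],"yaw":0},{"delta_pos":[-14,-0.5,36],"yaw":0},{"delta_pos":[-18.5,-0.5,44],"yaw":0}]'
```

```text
clock: 12.38
position: [659.9, 51.2, 86.4]
orientation: [0.001, 0.706, 0.709, 0.0]
ft_force: [4.4, -3.8, -4.4]
finger_gap: 12.6
clock: 13.0
position: [649.0, 51.1, 133.7]
orientation: [0.001, 0.706, 0.709, 0.001]
ft_force: [5.9, -4.1, -3.5]
finger_gap: 12.4
clock: 13.62
position: [630.5, 51.0, 178.0]
orientation: [0.001, 0.705, 0.709, 0.001]
ft_force: [6.8, -3.3, -2.3]
finger_gap: 12.5
```

```bash
python3 -m pendant '[{"delta_pos":[2,0,-4],"yaw":0},{"delta_pos":[4,0,-8],"yaw":0},{"delta_pos":[6,0,-12],"yaw":0},{"delta_pos":[7.5,0,-15],"yaw":0},{"delta_pos":[8.5,0,-18],"yaw":0}]'
python3 -m pendant '[{"delta_pos":[1,0,-2],"yaw":0},{"delta_pos":[2,0,-4],"yaw":0},{"delta_pos":[2.5,0,-6],"yaw":0},{"delta_pos":[2.5,0,-6],"yaw":0},{"delta_pos":[2.5,0,-6],"yaw":0}]'
```

```text
clock: 14.25
position: [639.3, 51.0, 159.6]
orientation: [0.001, 0.705, 0.709, 0.001]
ft_force: [6.5, -2.9, 1.6]
finger_gap: 12.5
clock: 14.88
position: [641.8, 51.1, 153.5]
orientation: [0.001, 0.705, 0.709, 0.001]
ft_force: [6.9, -2.3, -0.8]
finger_gap: 12.3
```

```bash
python3 -m pendant '[{"delta_pos":[0.5,0,-1.5],"yaw":0},{"delta_pos":[1,0,-3],"yaw":0},{"delta_pos":[1.5,0,-4.5],"yaw":0},{"delta_pos":[1.5,0,-4.5],"yaw":0},{"delta_pos":[1.5,0,-4.5],"yaw":0}]'
python3 -m pendant '[{"delta_pos":[0.5,0,-1.5],"yaw":0},{"delta_pos":[1,0,-3],"yaw":0},{"delta_pos":[1.5,0,-4.5],"yaw":0},{"delta_pos":[1.5,0,-4.5],"yaw":0},{"delta_pos":[1.5,0,-4.5],"yaw":0}]'
```

```text
clock: 15.5
position: [643.4, 51.1, 149.6]
orientation: [0.001, 0.705, 0.709, 0.001]
ft_force: [5.1, -2.3, 3.0]
finger_gap: 12.4
clock: 16.12
position: [644.8, 51.2, 145.7]
orientation: [0.001, 0.705, 0.709, 0.001]
ft_force: [4.0, -2.8, 6.1]
finger_gap: 12.1
```

```bash
cat >> h.py <<'E'
def tilt(c):
    W=cloud(c);h=cv2.cvtColor(c['pixels'],cv2.COLOR_RGB2HSV)
    m=(h[...,1]>60)&(h[...,2]>60)&(W[...,2]>30)&(W[...,2]<290)&(W[...,1]>-95)&(W[...,1]<195)&(W[...,0]>410)&(W[...,0]<620)
    m=cv2.erode(m.astype(np.uint8),np.ones((3,3)))>0;B=W[m]
    for _ in range(6):
        n=np.linalg.svd(B-B.mean(0),full_matrices=False)[2][2];n=n*np.sign(n[2]);d=(B-B.mean(0))@n;B=B[abs(d)<max(4,1.5*d.std())]
    return np.degrees(np.arctan2(-n[0],n[2])),len(B),d.std(),n
E
python3 - <<'E'
from h import *
import pickle
for n in ('scene','top'):
    c=camera(n);pickle.dump(c,open(n+'6.pkl','wb'));save(c,n+'6.png');print(n,tilt(c))
c=pickle.load(open('top0.pkl','rb'));print('start',tilt(c));c=pickle.load(open('scene0.pkl','rb'));print('start',tilt(c))
c=camera('scene');cv2.imwrite('pics/s6z.png',cv2.resize(c['pixels'][120:280,220:440],None,fx=3.5,fy=3.5,interpolation=cv2.INTER_CUBIC)[...,::-1])
print(get_state()['position'],get_state()['ft_force'])
E
```

```text
scene (np.float64(20.62783217747102), 2360, np.float64(1.7448172990662898), array([-0.35229521, -0.00250189,  0.93588558]))
top (np.float64(21.045420509999932), 1458, np.float64(2.1230218863689245), array([-0.35910591, -0.00334364,  0.93329082]))
start (np.float64(51.33332536833926), 3389, np.float64(1.9582464018257744), array([-0.78077953, -0.00607495,  0.62477709]))
start (np.float64(50.753055489879834), 504, np.float64(0.8504106480039172), array([-0.7744152 , -0.00537508,  0.63265489]))
[644.8418714   51.10485598 145.72240527] [ 3.82631189 -2.49409665  5.49040215]
```

View pics/s6z.png

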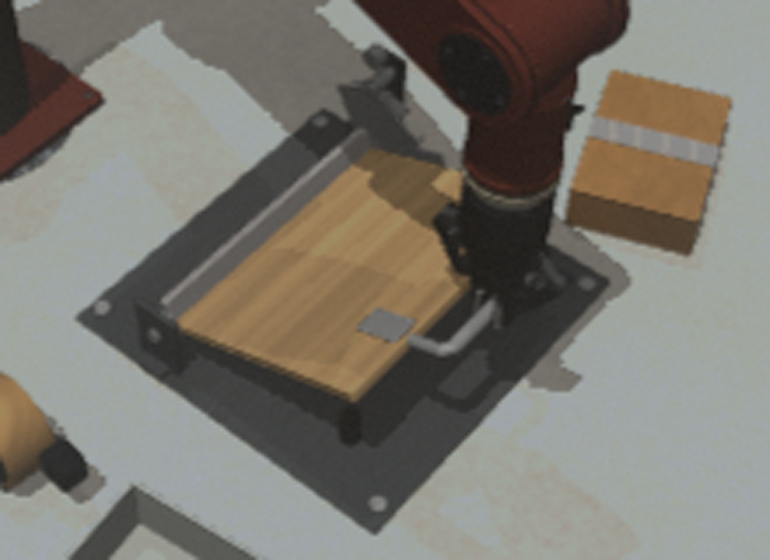

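```bash
python3 -m pendant '[{"delta_pos":[0.3,0,-1],"yaw":0},{"delta_pos":[0.6,0,-2],"yaw":0},{"delta_pos":[1,0,-3],"yaw":0},{"delta_pos":[1,0,-3],"yaw":0},{"delta_pos":[1,0,-3],"yaw":0}]'
python3 -c "
from h import *
print(tilt(camera('scene')),tilt(camera('top')))"
```

```text
clock: 16.9
position: [645.8, 51.2, 143.0]
orientation: [0.001, 0.705, 0.709, 0.001]
ft_force: [2.3, -2.6, 7.1]
finger_gap: 12.6
(np.float64(20.039309133537476), 2376, np.float64(1.7532285911377394), array([-0.34266307, -0.00313809,  0.93945312])) (np.float64(20.492641045891766), 1456, np.float64(2.078792191433048), array([-0.35008664, -0.00158315,  0.93671599]))
```

```bash
python3 -m pendant '[{"delta_pos":[0.5,0,-1.5],"yaw":0},{"delta_pos":[1,0,-3],"yaw":0},{"delta_pos":[1.3,0,-4],"yaw":0},{"delta_pos":[1.3,0,-4],"yaw":0},{"delta_pos":[1.3,0,-4],"yaw":0}]'
python3 -c "
from h import *
print(tilt(camera('scene')),tilt(camera('top')))"
```

```text
clock: 17.62
position: [647.0, 51.2, 139.5]
orientation: [0.001, 0.705, 0.709, 0.001]
ft_force: [1.0, -3.1, 10.2]
finger_gap: 12.3
(np.float64(19.374166621280278), 2401, np.float64(1.7565769682862562), array([-3.31735678e-01, -9.26401905e-04,  9.43371921e-01])) (np.float64(19.515675559548246), 1387, np.float64(2.153824766123474), array([-0.33406251, -0.00365696,  0.94254383]))
```

```bash
python3 -m pendant '[{"delta_pos":[0.3,0,-1],"yaw":0},{"delta_pos":[0.7,0,-2],"yaw":0},{"delta_pos":[0.7,0,-2],"yaw":0},{"delta_pos":[0.7,0,-2],"yaw":0},{"delta_pos":[0.7,0,-2],"yaw":0}]'
python3 -c "
from h import *
s=get_state();print(s['moment'])
a=camera('scene');b=camera('top');print(tilt(a)[0],tilt(b)[0])
cv2.imwrite('pics/s7z.png',cv2.resize(a['pixels'][110:200,270:390],None,fx=6,fy=6,interpolation=cv2.INTER_CUBIC)[...,::-1])"
```

```text
clock: 18.35
position: [647.6, 51.3, 137.8]
orientation: [0.001, 0.705, 0.709, 0.001]
ft_force: [-0.3, -1.9, 12.4]
finger_gap: 12.4
[-0.36615121  0.46536391  0.02192816]
18.974472459423897 19.050157453644836
```

View pics/s7z.png

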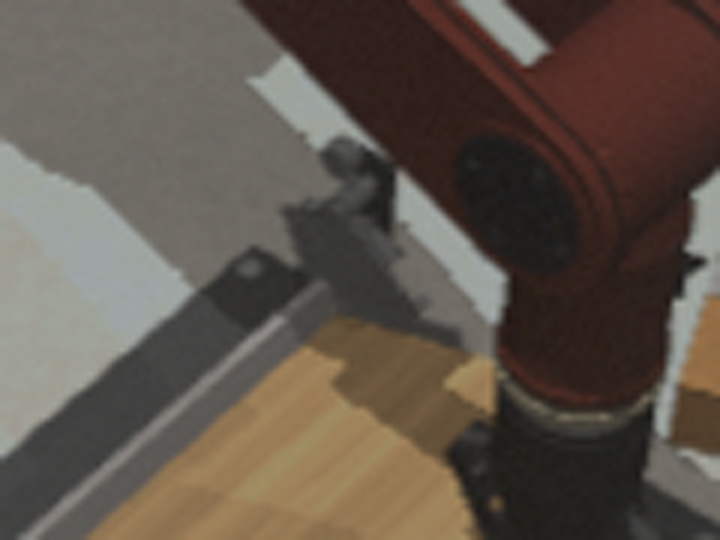

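Something has been holding the board up increasingly from ~23° down, so I'm pressing on the pawl. I'll back up in small steps and watch the force to find the unloaded rest angle.

```bash
P='from h import *
s=get_state();z=s["position"][2];print("q_tcp",np.degrees(np.arcsin((z-46.1)/275)),s["ft_force"].round(1),"cam",tilt(camera("scene"))[0].round(2),tilt(camera("top"))[0].round(2))'
python3 -m pendant '[{"delta_pos":[-0.7,0,2],"yaw":0},{"delta_pos":[-1.3,0,4],"yaw":0},{"delta_pos":[-1.3,0,4],"yaw":0},{"delta_pos":[-1.3,0,4],"yaw":0},{"delta_pos":[-1.3,0,4],"yaw":0}]' ; python3 -c "$P"
python3 -m pendant '[{"delta_pos":[-0.7,0,2],"yaw":0},{"delta_pos":[-1.4,0,4],"yaw":0},{"delta_pos":[-1.4,0,4],"yaw":0},{"delta_pos":[-1.4,0,4],"yaw":0},{"delta_pos":[-1.4,0,4],"yaw":0}]' ; python3 -c "$P"
python3 -m pendant '[{"delta_pos":[-0.7,0,2],"yaw":0},{"delta_pos":[-1.5,0,4],"yaw":0},{"delta_pos":[-1.5,0,4],"yaw":0},{"delta_pos":[-1.5,0,4],"yaw":0},{"delta_pos":[-1.5,0,4],"yaw":0}]' ; python3 -c "$P"
```

```text
clock: 19.08
position: [646.7, 51.2, 140.6]
orientation: [0.001, 0.705, 0.709, 0.001]
ft_force: [4.9, -1.9, 5.7]
finger_gap: 12.7
q_tcp 20.090056881848547 [ 4.9 -1.9  5.7] cam 19.59 19.79
clock: 19.8
position: [645.3, 51.1, 144.4]
orientation: [0.001, 0.705, 0.709, 0.001]
ft_force: [5.0, -1.0, 4.3]
finger_gap: 12.5
q_tcp 20.93288429890791 [ 5.  -1.   4.3] cam 20.35 20.45
clock: 20.52
position: [644.0, 51.1, 148.0]
orientation: [0.001, 0.705, 0.709, 0.002]
ft_force: [6.8, -2.1, 3.8]
finger_gap: 12.5
q_tcp 21.758832550687256 [ 6.8 -2.1  3.8] cam 21.28 21.27
```

```bash
cat > p.py <<'E'
from h import *
s=get_state();z=s["position"][2];q=np.arcsin((z-46.1)/275);f=s["ft_force"]
print("q_tcp",np.degrees(q).round(2),"tang",(-f[0]*np.sin(q)+f[2]*np.cos(q)).round(1),"rad",(f[0]*np.cos(q)+f[2]*np.sin(q)).round(1),"cam",tilt(camera("scene"))[0].round(2),'M',s['moment'].round(2))
E
python3 -m pendant '[{"delta_pos":[-1.5,0,4],"yaw":0},{"delta_pos":[-3.5,0,8],"yaw":0},{"delta_pos":[-5,0,12],"yaw":0},{"delta_pos":[-5,0,12],"yaw":0},{"delta_pos":[-5,0,12],"yaw":0}]' ; python3 p.py
python3 -m pendant '[{"delta_pos":[-2,0,4],"yaw":0},{"delta_pos":[-4.5,0,9],"yaw":0},{"delta_pos":[-4.5,0,9],"yaw":0},{"delta_pos":[-4.5,0,9],"yaw":0},{"delta_pos":[-4.5,0,9],"yaw":0}]' ; python3 p.py
python3 -m pendant '[{"delta_pos":[2,0,-4],"yaw":0},{"delta_pos":[4.5,0,-9],"yaw":0},{"delta_pos":[4.5,0,-9],"yaw":0},{"delta_pos":[4.5,0,-9],"yaw":0},{"delta_pos":[4.5,0,-9],"yaw":0}]' ; python3 p.py
```

```text
clock: 21.25
position: [639.1, 51.0, 159.7]
orientation: [0.002, 0.706, 0.709, 0.002]
ft_force: [8.9, -1.6, -0.5]
finger_gap: 12.4
q_tcp 24.39 tang -4.1 rad 7.9 cam 23.83 M [-0.45 -1.63  0.02]
clock: 21.92
position: [635.0, 51.0, 169.0]
orientation: [0.002, 0.706, 0.709, 0.002]
ft_force: [9.0, -2.8, 0.4]
finger_gap: 12.6
q_tcp 26.54 tang -3.7 rad 8.2 cam 25.93 M [-0.33 -1.7   0.01]
clock: 22.6
position: [639.2, 51.0, 159.7]
orientation: [0.002, 0.705, 0.709, 0.002]
ft_force: [8.6, -2.5, 0.2]
finger_gap: 12.8
q_tcp 24.39 tang -3.4 rad 7.9 cam 23.72 M [-0.31 -1.58  0.03]
```

Static weight reads −3.5 N at 24–26°. Now easing down slowly, relieving the radial load.

```bash
python3 -m pendant '[{"delta_pos":[1.5,0,-2],"yaw":0},{"delta_pos":[2.5,0,-4],"yaw":0},{"delta_pos":[2.5,0,-4],"yaw":0},{"delta_pos":[2.5,0,-4],"yaw":0},{"delta_pos":[2.5,0,-4],"yaw":0}]' ; python3 p.py
python3 -m pendant '[{"delta_pos":[1,0,-2],"yaw":0},{"delta_pos":[2.2,0,-4],"yaw":0},{"delta_pos":[2.2,0,-4],"yaw":0},{"delta_pos":[2.2,0,-4],"yaw":0},{"delta_pos":[2.2,0,-4],"yaw":0}]' ; python3 p.py
python3 -m pendant '[{"delta_pos":[1,0,-2],"yaw":0},{"delta_pos":[2,0,-4],"yaw":0},{"delta_pos":[2,0,-4],"yaw":0},{"delta_pos":[2,0,-4],"yaw":0},{"delta_pos":[2,0,-4],"yaw":0}]' ; python3 p.py
```

```text
clock: 23.28
position: [641.1, 51.0, 155.3]
orientation: [0.001, 0.706, 0.709, 0.001]
ft_force: [8.2, -1.6, -0.1]
finger_gap: 12.2
q_tcp 23.39 tang -3.3 rad 7.5 cam 22.74 M [-0.37 -1.22  0.03]
clock: 23.95
position: [642.8, 51.1, 151.1]
orientation: [0.001, 0.705, 0.709, 0.001]
ft_force: [6.4, -3.2, 1.3]
finger_gap: 12.7
q_tcp 22.44 tang -1.3 rad 6.4 cam 21.89 M [-0.44 -0.83  0.05]
clock: 24.62
position: [644.2, 51.1, 147.6]
orientation: [0.0, 0.705, 0.709, 0.0]
ft_force: [4.8, -2.1, 3.2]
finger_gap: 12.6
q_tcp 21.65 tang 1.1 rad 5.7 cam 21.02 M [-0.32 -0.51  0.07]
```

```bash
python3 -m pendant '[{"delta_pos":[1,0,-2],"yaw":0},{"delta_pos":[1.5,0,-3],"yaw":0},{"delta_pos":[1.5,0,-3],"yaw":0},{"delta_pos":[1.5,0,-3],"yaw":0},{"delta_pos":[1.5,0,-3],"yaw":0}]' ; python3 p.py
python3 -m pendant '[{"delta_pos":[1.5,0,-3],"yaw":0},{"delta_pos":[3,0,-6],"yaw":0},{"delta_pos":[3,0,-6],"yaw":0},{"delta_pos":[3,0,-6],"yaw":0},{"delta_pos":[3,0,-6],"yaw":0}]' ; python3 p.py
python3 -m pendant '[{"delta_pos":[0,0,-1],"yaw":0},{"delta_pos":[0.5,0,-2],"yaw":0},{"delta_pos":[0.5,0,-2],"yaw":0},{"delta_pos":[0.5,0,-2],"yaw":0},{"delta_pos":[0.5,0,-2],"yaw":0}]' ; python3 p.py
```

```text
clock: 25.3
position: [645.2, 51.2, 144.6]
orientation: [-0.0, 0.705, 0.709, -0.0]
ft_force: [2.7, -1.5, 6.3]
finger_gap: 12.7
q_tcp 20.99 tang 4.9 rad 4.8 cam 20.47 M [-0.21 -0.02 -0.  ]
clock: 25.98
position: [647.3, 51.2, 138.7]
orientation: [-0.001, 0.705, 0.709, -0.001]
ft_force: [-1.7, -0.8, 8.6]
finger_gap: 12.4
q_tcp 19.69 tang 8.7 rad 1.3 cam 19.15 M [-0.3   0.54  0.07]
clock: 26.65
position: [647.9, 51.2, 137.1]
orientation: [-0.001, 0.705, 0.709, -0.001]
ft_force: [-2.6, -1.6, 11.7]
finger_gap: 12.6
q_tcp 19.33 tang 11.9 rad 1.4 cam 18.83 M [-0.22  0.75  0.03]
```

The support is elastic and repeatable: weight carried by hand at 23° or more, and 12 N pushing back at 19°. I'll return to near the balance point and open gently.

```bash
python3 -m pendant '[{"delta_pos":[-1,0,3],"yaw":0},{"delta_pos":[-2,0,6],"yaw":0},{"delta_pos":[-2.5,0,8],"yaw":0},{"delta_pos":[-2.5,0,8],"yaw":0},{"delta_pos":[-2.5,0,8],"yaw":0}]' ; python3 p.py
python3 -m pendant '[{"delta_pos":[0,0,0],"yaw":0},{"delta_pos":[0,0,0],"yaw":0},{"delta_pos":[0,0,0],"yaw":0},{"delta_pos":[0,0,0],"yaw":0},{"delta_pos":[0,0,0],"yaw":0}]' -0.4 20; python3 p.py
python3 -c "
from h import *
c=camera('wrist');save(c,'w8.png')
a=camera('scene');cv2.imwrite('pics/s8z.png',cv2.resize(a['pixels'][120:280,220:440],None,fx=3.5,fy=3.5,interpolation=cv2.INTER_CUBIC)[...,::-1])"
```

```text
clock: 27.32
position: [645.6, 51.1, 143.7]
orientation: [-0.001, 0.705, 0.709, -0.001]
ft_force: [-0.9, -0.1, 3.2]
finger_gap: 12.4
q_tcp 20.79 tang 3.3 rad 0.3 cam 20.38 M [-0.1   0.27  0.01]
clock: 28.0
position: [646.4, 51.0, 144.3]
orientation: [-0.0, 0.705, 0.709, 0.0]
ft_force: [0.0, 0.1, 0.5]
finger_gap: 25.6
q_tcp 20.92 tang 0.5 rad 0.2 cam 20.81 M [-0.01 -0.03  0.02]
```

View pics/s8z.png

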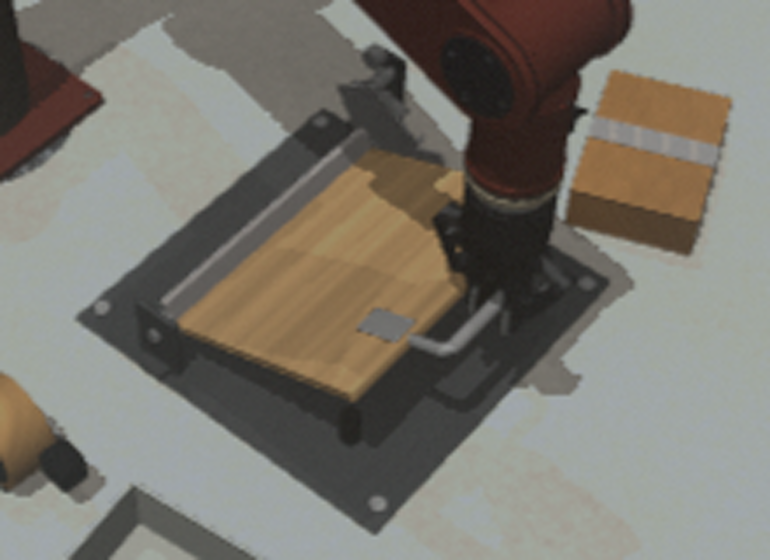

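View pics/w8.png

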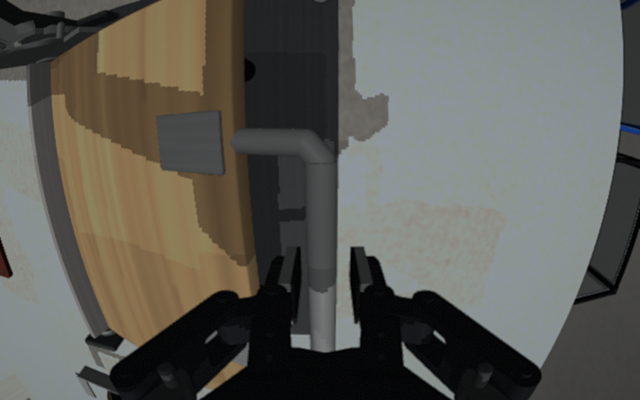

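The board holds at ~20.8°, and the bar is free between the pads (bar at column 322, pads at 297 and 352). Retreating straight up.

```bash
python3 -m pendant '[{"delta_pos":[0,0,0],"yaw":0},{"delta_pos":[0,0,8],"yaw":0},{"delta_pos":[0,0,20],"yaw":0},{"delta_pos":[0,0,40],"yaw":0},{"delta_pos":[0,0,65],"yaw":0}]' -0.2
python3 -m pendant '[{"delta_pos":[0,0,30],"yaw":0},{"delta_pos":[0,0,60],"yaw":0},{"delta_pos":[0,0,90],"yaw":0},{"delta_pos":[0,0,120],"yaw":0},{"delta_pos":[0,0,120],"yaw":0}]'
python3 -m pendant '[{"delta_pos":[0,-50,0],"yaw":0},{"delta_pos":[0,-100,0],"yaw":0},{"delta_pos":[0,-150,0],"yaw":0},{"delta_pos":[0,-200,0],"yaw":0},{"delta_pos":[0,-200,0],"yaw":0}]'
python3 - <<'E'
from h import *
import pickle
print(get_state()['clock'])
c=camera('top');save(c,'t9.png');a=camera('scene');save(a,'s9.png');print(tilt(c)[:3],tilt(a)[:3])
for n,k in (('top',c),('scene',a)):
    o=pickle.load(open(n+'0.pkl','rb'));d=cv2.absdiff(o['pixels'],k['pixels']).max(2)
    cv2.imwrite(f'pics/d9{n}.png',np.minimum(d*3.0,255).astype(np.uint8))
E
```

```text
clock: 28.78
position: [646.4, 51.0, 211.1]
orientation: [0.0, 0.705, 0.709, 0.0]
ft_force: [-0.9, 0.6, 0.0]
finger_gap: 34.4
clock: 29.4
position: [647.9, 51.0, 334.8]
orientation: [0.003, 0.705, 0.709, 0.003]
ft_force: [0.3, -0.9, -0.5]
finger_gap: 34.0
clock: 30.02
position: [645.5, -152.7, 328.2]
orientation: [-0.0, 0.707, 0.707, -0.001]
ft_force: [-0.2, 1.8, -1.2]
finger_gap: 34.4
30.025
(np.float64(20.827104779905735), 2552, np.float64(2.106575764490147)) (np.float64(20.707041474743825), 1523, np.float64(1.7635014025665288))
```

View pics/t9.png

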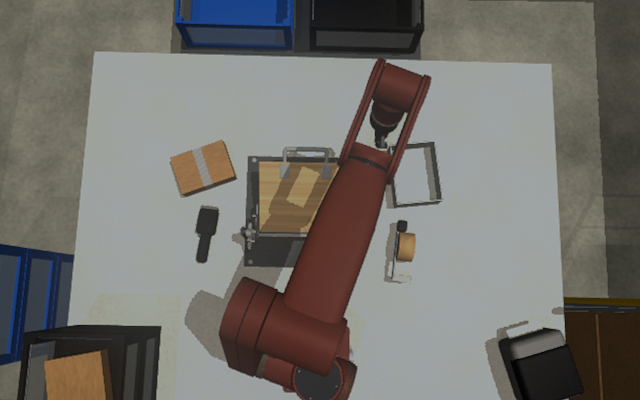

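View pics/d9scene.png

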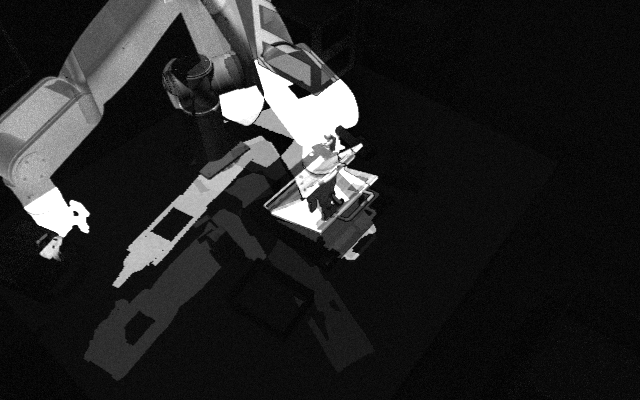

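The top view shows the board tilted, with the bar free at (308, 152). The difference image shows only the arm, its shadows and the board changed. The board has held at ~20.8° for 2 s.

```bash
python3 -c "
from bench import sign_off; print(sign_off())"
```

```text
the job is handed in; nothing more can be done
None
```

The board is resting on what should be the second step, at about 20.8°, and I handed the job in at about 30 s of the 54 s allowed.

- **Start:** the board was at about 51°, on the top step.
- **Release:** I lifted it to about 75°, past the 74° where the ratchet surely lets go, and nothing caught on the way down.
- **Flat:** I lowered it in the grip until it lay flat. The camera fit gave 0.0°, and the buffers pushed back with about 9 N.
- **Second step:** I raised it to about 28.5° and eased it back down until the ratchet held it, then let go.

**Last checks:**
- After I let go, both cameras read 20.7–20.8°. That is inside the second step's 19–28.7° range and above the first step's 16.5° limit.
- The wrist force was near zero and the gripper was clear of the stand.
- The scene-camera before-and-after picture shows the carton, scanner, tape gun and tray unmoved.

**What disagreed:**
- The ratchet caught softly. Support built up between about 23° and 19° of hand angle, with no sharp stop, so I pressed on it twice (up to about 12 N) to be sure it held. I have no firm explanation for the softness.
- The angle worked out from the gripper position read about 0.4–0.6° higher than the cameras, probably from slight slip in the grip.

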